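# Slacken the left-hand nut on the tape stand

## Robot

A 6-joint arm with a two-finger parallel gripper is mounted at the origin on a cart in front of the work surface, level with it; the furniture and walls round the work are solid. World frame = base frame: x ahead of the robot, y to its left, z up, the work surface at z = 0. Lengths are in m, angles in rad, forces in N, time in s.
With the tool pointing down it reaches from about 0.3 to 1 m from the base axis. Payload 5.1 kg.
Tool frame: the origin (TCP) lies midway between the tips of the shut fingers; the grasp point (between the pads) lies robot.tcp_to_grasp behind it (robot.tcp_to_grasp is the distance from the TCP to the grasp point, in m); z points along the fingers, y is the direction in which the jaws open and shut (so a half turn about z gives the same grasp; the last joint's range is limited). The gripper opens to 95 mm and grips with 3 to 60 N. Pads are 20 mm wide; open, the fingers measure 119 mm over their backs; the gripper's body (75 mm by 180 mm) begins 59 mm behind the grasp point.
Start: joints at [1.217, 0.124, 1.65, -0, 1.367, -0.083], TCP at [0.174, 0.626, 0.194] pointing down, gripper open.
Joint ranges: [-2.61, 2.61], [-1.02, 2.33], [0.03, 2.71], [-1.35, 4.49], [0.32, 2.68], [-2.91, 2.91]. Speed limits (rad/s): [2.57, 2.57, 3.14, 3.14, 3.14, 3.14].

## Interface

Orientations are given as a rotation vector (axis times angle).
In Python, from workcell import status, viewer, hand_in, robot gives the robot as it stands.
- The arm moves only by the tool drive_tool, never from a script. Its argument "steps" is a list of rows, each an object with "delta_pos": the shift along the tool's x, y, z in m, a list of three; "twist": the turn, a rotation vector about the tool's x, y, z in rad, a list of three; "hand": the opening, from 0 (shut) to 1 (fully open). A call has 1 to 12 rows; each row is the pose to reach, as a shift and turn from the pose measured when the call began, along the tool's axes at that moment; what a row does not reach only later rows make up. A row lasts 1/8 s, in which the tool goes at most 62.5 mm and 10.7 degrees, less where a joint would pass 70% of its speed; a pose out of reach is approached as far as the arm can. A call with a gripper value outside its range is refused whole. The fingers move at their own pace and stop on an object; "newtons" is the grip in N (left out, the last holds). Time passes only in rows, so rows that repeat a pose let the fingers close. It gives the time, the measured TCP pose, the force and the opening at its end, in the units of the state.
- status.get_obs(): the state, without advancing time (a new reading comes with each control period).
- viewer.camera(name): name is "side" or "top" or "wrist"; returns a dict with "img" (480x640x3 uint8, red, green, blue), "z_map" (480x640 float32, m along the optical axis (not along the pixel's ray), 0 where there is no reading), "K" (3x3 intrinsics, pixels), "k1" (the pictures are not rectified: a ray, as slopes to the right and down, at radius r is drawn at 1 + k1 r^2 times it, then the intrinsics apply), "R" (3x3) and "t" (3): a world point X has camera coordinates R X + t; the wrist camera has in their place "mount" (4x4, takes a point from camera to tool coordinates, whose origin is the TCP and whose axes are the flange's). Camera axes: x right, y down, z forward; pixel columns grow to the right and rows downward; lengths in m; the calibration is good to about 2 mm. A picture is of the moment at which its call begins: read the wrist's pose just before it.
- hand_in(): hands the job in, once; it reports no verdict.
The state is a dict: "t": time; "joints": joint angles; "joint_vel": joint speeds; "effort": joint torques, N m; "tcp_pos": TCP position; "tcp_rot": TCP orientation; "ft_force": force on the tool from outside, world axes, zero at the start; "torque": the same for the moment, N m; "width": finger opening in m.
Only numpy, scipy, OpenCV 4.12 (cv2) and the standard library are available. Lean on these libraries where they do the work, as an engineer would, in place of code of your own. Each camera call takes 0.05 s, during which the arm holds its last target. There are 200 camera calls.

## Task

Two tape stands each hold a roll of foil tape under a wing nut. Find the nut with a left-hand thread (the one with grooves cut across its wing) and unscrew it, which for this thread means turning it clockwise seen from above, until its pointed end stands over the engraved line on the plate beneath it, then let go. Never turn it the other way against its tight stop, and leave the plain nut on the other stand as it is.

Things in the scene. Friction and masses are not known exactly. Their poses are not given: they have to be found in the camera images.
- lh_nut (a joint): angle (rad) of the left-hand wing nut about its vertical axis: 0 is hard tight; it grows as the nut is turned CLOCKWISE seen from above (unscrewing, 4 mm of rise per full turn). It starts between 0.2 and 0.45; at 1.4 the pointed end stands exactly over the engraved line; it stops at 2.4. Slight friction (about 0.1 N m); it stays where it is left.
- lh_grip (a point): grip point on the left-hand wing nut, on its turning axis, 79 mm above the table and 13 mm below its top. The nut is an upright steel bar 16 mm wide and 37 mm tall, its two flat sides 48 mm long, with three dark grooves 5 mm wide across the top; one end is pointed, the other round, each 32 mm from the axis. x axis: level, along the bar to the pointed end; y: across the flats; z: up.
- lh_mark (a point): point on the engraved line by the left-hand nut: a dark radial line 3 mm wide, 22 to 41 mm from the axis (this point at 36.5), on the robot's side of a fixed round plate 84 mm across, 52 mm above the table. A washer 40 mm across, 3 mm thick, lies between plate and bar; below are a roll 100 mm across and a grey foot 130 mm across, fixed. The pointed end starts 54 to 69 degrees from the line.
- plain_tip (a point): the top of the pointed end of the other wing nut, 32 mm from its axis and 90 mm above the table. That nut and its stand are the same in every way, except that the nut has no grooves (an ordinary right-hand thread): it must stay as it is.

How it is judged:
At the end, for the whole second after the job is handed in: The pointed end of the grooved left-hand nut stands over the engraved line within 0.2 rad (11 degrees) either way (joint between 1.2 and 1.6), at rest, and the plain nut's tip is within 8 mm of where it started (value of joint lh_nut between 1.2 and 1.6 rad and not (velocity of joint lh_nut above 0.05 rad/s or velocity of joint lh_nut below -0.05 rad/s) and distance of plain_tip from where it was at the start of the episode below 0.008 m); the robot touches nothing.
It fails at once if the left-hand nut is turned counter-clockwise, back to its tight stop (joint below 0.03) (value of joint lh_nut below 0.03 rad).
It fails at once if the plain nut is turned (its tip moves more than 8 mm) (distance of plain_tip from where it was at the start of the episode above 0.008 m).
It also fails if it takes over 29 s, if anything falls off the work surface, if the arm or the gripper's body presses on something with over 40 N, if the wrist force passes 120 N, or if a joint passes its speed limit or range.

## Working session

There is one attempt and no reset: what is moved stays moved. The work goes in short steps, Python scripts to look and compute and a tool call to move; the robot and the scene stay as the last step left them, time stands still between calls to the robot, and variables do not carry over. Pictures are saved under pics/ and viewed, about 8 in all and at most 12, crops included, and the job is handed in when it is done.

Besides the shell and the picture viewer there is one more tool, called after "Request:" as name([rows], argument=value, ...), one row to a line, values as JSON. drive_tool: Moves the arm, as the interface text tells. Its arguments: {"type":"object","properties":{"steps":{"type":"array"},"newtons":{"type":"number"}},"required":["steps"]}

```bash
mkdir -p pics; ls
cat > h.py <<'E'
import numpy as np, cv2
from scipy.spatial.transform import Rotation as Rn
from workcell import status, viewer, hand_in, robot
def cam(name):
    o=status.get_obs(); c=viewer.camera(name)
    if 'mount' in c:
        T=np.eye(4);T[:3,:3]=Rn.from_rotvec(o['tcp_rot']).as_matrix();T[:3,3]=o['tcp_pos']
        M=T@np.array(c['mount']); c['R']=M[:3,:3].T; c['t']=-c['R']@M[:3,3]
    return o,c
def cloud(c):
    K=np.array(c['K']);v,u=np.mgrid[:480,:640]
    x=(u-K[0,2])/K[0,0];y=(v-K[1,2])/K[1,1];x0,y0=x.copy(),y.copy()
    for _ in range(15):
        s=1+c['k1']*(x*x+y*y); x,y=x0/s,y0/s
    z=c['z_map'];P=np.stack([x*z,y*z,z],-1)
    W=(P-np.array(c['t']))@np.array(c['R']); W[z==0]=np.nan
    return W
E
python3 - <<'E'
from h import *
o,c=cam('top');print(o['t'],o['tcp_pos'],o['tcp_rot'],o['width'],robot.tcp_to_grasp,c['k1'])
W=cloud(c);np.savez('top.npz',W=W,img=c['img'])
cv2.imwrite('pics/top.png',c['img'][:,:,::-1])
m=((W[...,2]>.07)&(W[...,2]<.11)).astype(np.uint8)
n,l,s,ce=cv2.connectedComponentsWithStats(m)
for i in range(1,n):
    if s[i,4]>30: print(s[i],ce[i],np.nanmedian(W[l==i],0))
E
```

```text
pics
0.0 [0.1736754  0.62565471 0.19316924] [-0.42401359 -3.11242106  0.00324023] 0.09529467871863463 0.0188 0.038234214784408686
[   13     0   180   121 10610] [97.77068803 45.42987747] [0.90381637 0.41328055 0.09265518]
[469   0   7  37 129] [472.34108527  13.59689922] [ 0.94328592 -0.3264985   0.09926087]
[   0   36   18  184 1690] [  6.8816568  139.19053254] [0.71227057 0.57967405 0.08821407]
[  57   52  151   78 1407] [133.96517413  92.06823028] [0.80433814 0.33439767 0.08949918]
[ 198   87   59   65 1737] [223.25618883 124.417962  ] [0.73139994 0.16455041 0.09580071]
[230 241  27  24 277] [243.06137184 252.42238267] [0.48677637 0.12659845 0.09195921]
[383 250  35  11 288] [399.50694444 255.24652778] [ 0.47310367 -0.16902341  0.09331415]
```

View pics/top.png

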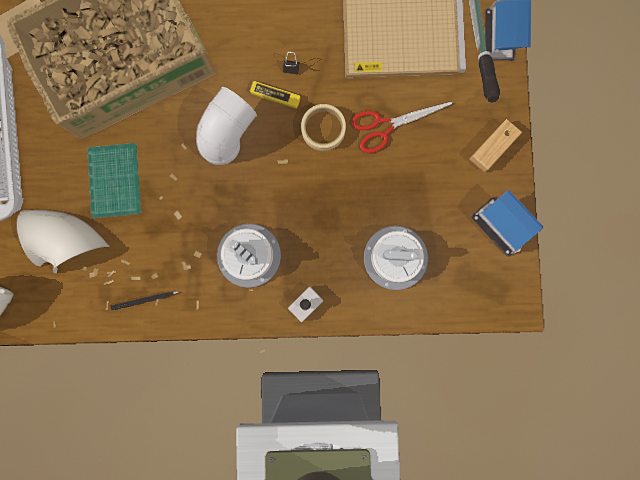

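Run:
```python
from h import *
d=np.load('top.npz');W=d['W'];img=d['img']
cr=img[212:296,205:293][:,:,::-1];cv2.imwrite('pics/crop.png',cv2.resize(cr,None,fx=7,fy=7,interpolation=cv2.INTER_CUBIC))
def blob(x0,x1,y0,y1,zl,zh):
    s=W[y0:y1,x0:x1];return s[(s[...,2]>zl)&(s[...,2]<zh)]
for b in [(205,290,210,296),(355,440,215,300)]:
    p=blob(*b,.075,.11);(c,sz,a)=cv2.minAreaRect((p[:,:2]*1000).astype(np.float32));print('bar',c,sz,a,np.median(p[:,2]),p.mean(0))
    u,s,v=np.linalg.svd(p[:,:2]-p[:,:2].mean(0),full_matrices=False);print('dir',v[0],np.degrees(np.arctan2(v[0,1],v[0,0])))
    p=blob(*b,.045,.065);print('plate',cv2.minEnclosingCircle((p[:,:2]*1000).astype(np.float32)),np.median(p[:,2]))
    p=blob(*b,.008,.065);print('foot',cv2.minEnclosingCircle((p[:,:2]*1000).astype(np.float32)))
```

```text
bar (486.2406005859375, 126.94915008544922) (62.342891693115234, 16.00613784790039) 47.69251251220703 0.09208944288992355 [0.4863621  0.12696411 0.09092224]
dir [-0.67482264 -0.73797995] -132.44037831936322
plate ((486.3126525878906, 127.361572265625), 50.18021774291992) 0.051798081924422285
foot ((486.1176452636719, 127.02136993408203), 64.76013946533203)
bar (473.5533752441406, -170.33790588378906) (62.785831451416016, 16.418323516845703) 85.18352508544922 0.09333666255193271 [ 0.47307089 -0.16874241  0.09257468]
dir [-0.07887914 -0.99688419] -94.5241413214355
plate ((473.5636901855469, -170.64938354492188), 50.347782135009766) 0.052125843666388186
foot ((464.86566162109375, -176.7800750732422), 75.05416107177734)
```

View pics/crop.png

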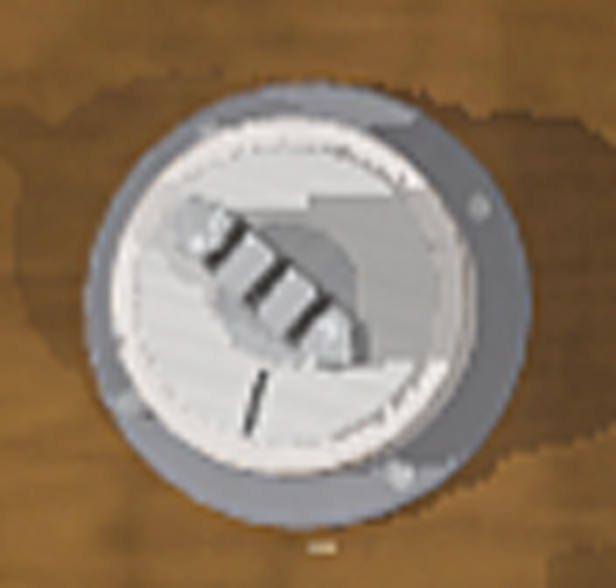

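```bash
cat >> h.py <<'E'
def plan(pos,ydir_deg):
    """delta/twist in tool axes to TCP pos pointing down with tool y at world angle ydir (mod 180)"""
    o=status.get_obs();R=Rn.from_rotvec(o['tcp_rot'])
    for a in (ydir_deg,ydir_deg+180):
        y=np.array([np.cos(np.radians(a)),np.sin(np.radians(a)),0]);z=np.array([0,0,-1.])
        G=Rn.from_matrix(np.stack([np.cross(y,z),y,z],1))
        print('delta',R.inv().apply(np.array(pos)-o['tcp_pos']).round(4),'twist',(R.inv()*G).as_rotvec().round(4))
    print('t',o['t'],'tcp',o['tcp_pos'].round(4) if hasattr(o['tcp_pos'],'round') else o['tcp_pos'],'q',np.round(o['joints'],3),'R\n',R.as_matrix().round(3),'f',np.round(o['ft_force'],2),'w',o['width'])
E
python3 - <<'E'
from h import *
d=np.load('top.npz');W=d['W'];img=d['img']
g=img[262:279,236:248].astype(int).sum(2)
v,u=np.nonzero(g<330);P=W[262+v,236+u];print(P.round(4))
c=np.array([.4863,.127]);
a=np.degrees(np.arctan2(P[:,1]-c[1],P[:,0]-c[0]))%360;print('line ang',a.round(1),np.median(a))
m=(W[...,0]>.05)&(W[...,0]<.7)&(W[...,1]>0)&(W[...,1]<.75);print('zmax corridor',np.nanmax(W[m][:,2]))
plan([.4863,.127,.16],-132.4+90)
E
```

```text
[[0.4646 0.1348 0.0503]
 [0.4623 0.1339 0.0565]
 [0.4607 0.1366 0.0512]
 [0.4586 0.1361 0.0551]
 [0.4567 0.1362 0.0543]
 [0.4509 0.1386 0.0521]
 [0.449  0.1384 0.0532]]
line ang [160.3 163.9 159.3 161.8 162.7 161.9 163. ] 161.8616669560261
zmax corridor 0.09921392247204469
delta [-0.4346 -0.3968  0.034 ] twist [-1.4000e-03  2.0000e-03  2.0401e+00]
delta [-0.4346 -0.3968  0.034 ] twist [-0.0018 -0.0012 -1.1015]
t 0.05 tcp [0.1737 0.6257 0.1932] q [ 1.217  0.125  1.652 -0.     1.367 -0.083] R
 [[-0.964  0.267 -0.001]
 [ 0.267  0.964 -0.002]
 [ 0.    -0.002 -1.   ]] f [-1.39  0.03 -0.61] w 0.0949364780116523
```

Request:
drive_tool([
  {"delta_pos":[-0.04,-0.037,0.003],"twist":[0,0,-0.1],"hand":1},
  {"delta_pos":[-0.08,-0.074,0.006],"twist":[0,0,-0.2],"hand":1},
  {"delta_pos":[-0.12,-0.11,0.01],"twist":[0,0,-0.3],"hand":1},
  {"delta_pos":[-0.16,-0.147,0.013],"twist":[0,0,-0.4],"hand":1},
  {"delta_pos":[-0.2,-0.183,0.016],"twist":[0,0,-0.5],"hand":1},
  {"delta_pos":[-0.24,-0.22,0.019],"twist":[0,0,-0.6],"hand":1},
  {"delta_pos":[-0.28,-0.256,0.022],"twist":[0,0,-0.7],"hand":1},
  {"delta_pos":[-0.32,-0.292,0.025],"twist":[0,0,-0.8],"hand":1},
  {"delta_pos":[-0.36,-0.329,0.028],"twist":[0,0,-0.9],"hand":1},
  {"delta_pos":[-0.4,-0.365,0.031],"twist":[0,0,-1.0],"hand":1},
  {"delta_pos":[-0.435,-0.397,0.034],"twist":[0,0,-1.1],"hand":1},
  {"delta_pos":[-0.435,-0.397,0.034],"twist":[0,0,-1.1],"hand":1},
])

```text
t: 1.55
tcp_pos: [0.4871, 0.1244, 0.159]
tcp_rot: [1.257, -2.876, 0.002]
ft_force: [0.2, 0.8, 1.2]
width: 0.0952
```

```bash
cat > look.py <<'E'
from h import *
import sys
o,c=cam('wrist');W=cloud(c);np.savez(sys.argv[1]+'.npz',W=W,img=c['img']);cv2.imwrite('pics/%s.png'%sys.argv[1],c['img'][:,:,::-1])
p=W[(np.abs(W[...,0]-.486)<.05)&(np.abs(W[...,1]-.127)<.05)&(W[...,2]>.08)&(W[...,2]<.11)]
print(len(p))
if len(p)>20:
    print(cv2.minAreaRect((p[:,:2]*1000).astype(np.float32)),np.median(p[:,2]))
plan([.4863,.127,.062],-132.4+90)
E
python3 look.py w1
```

```text
1933
((489.59100341796875, 129.86863708496094), (63.29766845703125, 15.972052574157715), 47.50788116455078) 0.0925601693607676
delta [-0.0011  0.0009  0.0971] twist [-4.8000e-03 -1.1000e-03  3.1364e+00]
delta [-0.0011  0.0009  0.0971] twist [ 0.0007 -0.003  -0.0052]
t 1.6 tcp [0.4864 0.1258 0.1591] q [ 1.470e-01 -1.820e-01  2.009e+00 -1.000e-03  1.317e+00 -2.249e+00] R
 [[-0.678 -0.735 -0.003]
 [-0.735  0.678 -0.002]
 [ 0.003  0.001 -1.   ]] f [ 0.02  0.03 -0.59] w 0.0947583408292675
```

View pics/w1.png

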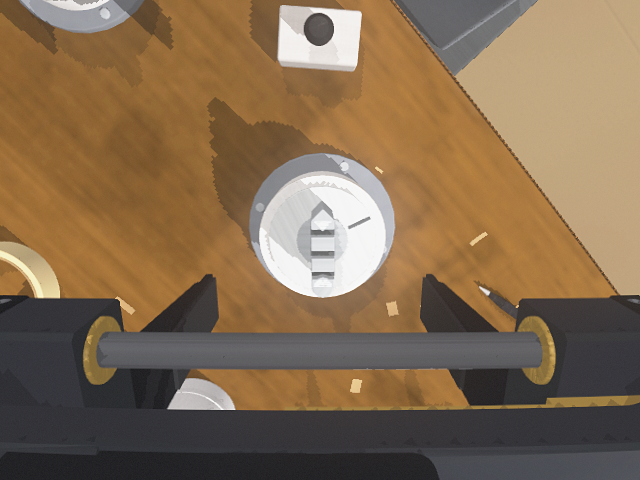

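```bash
python3 look.py w2
python3 - <<'E'
from h import *
d=np.load('w2.npz');W=d['W'];g=d['img'].astype(int).sum(2)
P=W[212:232,344:374][g[212:232,344:374]<300]
c=np.array([.4880,.1285])
print(len(P),P.min(0),P.max(0),'fit dir',cv2.fitLine((P[:,:2]*1000).astype(np.float32),2,0,.01,.01).ravel(), np.median(np.degrees(np.arctan2(P[:,1]-c[1],P[:,0]-c[0]))))
s=W[150:300,245:400];p=s[(s[...,2]>.045)&(s[...,2]<.06)];print('plate',cv2.minEnclosingCircle((p[:,:2]*1000).astype(np.float32)))
p=s[(s[...,2]>.015)&(s[...,2]<.06)];print(cv2.minEnclosingCircle((p[:,:2]*1000).astype(np.float32)))
E
```

```text
1951
((489.52362060546875, 129.71859741210938), (63.138465881347656, 16.115415573120117), 47.739906311035156) 0.09249850916823733
delta [-0.0007 -0.      0.0973] twist [-4.2000e-03 -9.0000e-04  3.1382e+00]
delta [-0.0007 -0.      0.0973] twist [ 0.0006 -0.0027 -0.0034]
t 1.65 tcp [0.4861 0.1267 0.1593] q [ 1.490e-01 -1.820e-01  2.010e+00 -1.000e-03  1.317e+00 -2.249e+00] R
 [[-0.677 -0.736 -0.002]
 [-0.736  0.677 -0.002]
 [ 0.003  0.001 -1.   ]] f [-0.56  0.61 -0.28] w 0.09472732630873437Traceback (most recent call last):
  File "<stdin>", line 5, in <module>
    return umr_minimum(a, axis, None, out, keepdims, initial, where)
ValueError: zero-size array to reduction operation minimum which has no identity
```

Request:
drive_tool([
  {"delta_pos":[-0.0023,0,0.03],"twist":[0,0,0],"hand":1},
  {"delta_pos":[-0.0023,0,0.06],"twist":[0,0,0],"hand":1},
  {"delta_pos":[-0.0023,0,0.08],"twist":[0,0,0],"hand":1},
  {"delta_pos":[-0.0023,0,0.096],"twist":[0,0,0],"hand":1},
  {"delta_pos":[-0.0023,0,0.096],"twist":[0,0,0],"hand":1},
])

```text
t: 2.28
tcp_pos: [0.486, 0.1289, 0.062]
tcp_rot: [1.262, -2.871, -0.0]
ft_force: [-0.2, -0.2, 0.4]
width: 0.0955
```

Request:
drive_tool([
  {"delta_pos":[0,0,0],"twist":[0,0,0],"hand":0.5},
  {"delta_pos":[0,0,0],"twist":[0,0,0],"hand":0.3},
  {"delta_pos":[0,0,0],"twist":[0,0,0],"hand":0.1},
  {"delta_pos":[0,0,0],"twist":[0,0,0],"hand":0.1},
  {"delta_pos":[0,0,0],"twist":[0,0,0],"hand":0.1},
  {"delta_pos":[0,0,0],"twist":[0,0,0],"hand":0.1},
  {"delta_pos":[0,0,0],"twist":[0,0,0],"hand":0.1},
  {"delta_pos":[0,0,0],"twist":[0,0,0],"hand":0.1},
], newtons=15)

```text
t: 3.28
tcp_pos: [0.4859, 0.1289, 0.0619]
tcp_rot: [1.262, -2.871, -0.0]
ft_force: [0.2, 0.1, -0.2]
width: 0.0204
```

Run:
```python
from h import *
d=np.load('w2.npz');W=d['W'];g=d['img'].astype(int).sum(2)
print('min',g[205:240,340:380].min())
P=W[205:240,340:380][g[205:240,340:380]<380]
for c in ([.4863,.127],[.4895,.1297],[.4880,.1284]):
    print(len(P),np.median(P,0),np.median(np.degrees(np.arctan2(P[:,1]-c[1],P[:,0]-c[0]))))
print('fit',cv2.fitLine((P[:,:2]*1000).astype(np.float32),2,0,.01,.01).ravel())
o=status.get_obs();print(o['tcp_pos'],o['ft_force'],o['torque'],o['width'],o['joints'])
```

```text
min 386
0 [nan nan nan] nan
0 [nan nan nan] nan
0 [nan nan nan] nan
  return _methods._mean(a, axis=axis, dtype=dtype,
  ret = um.true_divide(
  ret = ret.dtype.type(ret / rcount)
Traceback (most recent call last):
cv2.error: OpenCV(4.12.0) /io/opencv/modules/imgproc/src/linefit.cpp:50: error: (-215:Assertion failed) count > 0 in function 'fitLine2D_wods'
```

Request:
drive_tool([
  {"delta_pos":[0,0,0],"twist":[0,0,0],"hand":0.05},
  {"delta_pos":[0,0,0],"twist":[0,0,0],"hand":0.05},
  {"delta_pos":[0,0,0],"twist":[0,0,0],"hand":0.05},
], newtons=20)

```text
t: 3.65
tcp_pos: [0.4869, 0.128, 0.062]
tcp_rot: [1.263, -2.872, 0.003]
ft_force: [3.6, -3.0, -2.6]
width: 0.0161
```

Run:
```python
from h import *
d=np.load('w2.npz');W=d['W'];g=d['img'].astype(int).sum(2)
m=g[205:240,345:380]
for th in (420,450,480):
  P=W[205:240,345:380][m<th];P=P[(P[:,2]>.047)&(P[:,2]<.057)]
  print(len(P),np.ptp(P,0) if len(P) else '')
  if len(P)>4:
    print('fit',cv2.fitLine((P[:,:2]*1000).astype(np.float32),2,0,.01,.01).ravel())
    for c in ([.4863,.127],[.4895,.1297]): print(np.median(np.degrees(np.arctan2(P[:,1]-c[1],P[:,0]-c[0]))))
o=status.get_obs();print(o['tcp_pos'],o['ft_force'],o['torque'],o['width'],o['joints'])
```

```text
21 [0.01657208 0.00558906 0.00334076]
fit [ 9.5709014e-01 -2.8979042e-01  4.5720822e+02  1.3917705e+02]
157.22714993445817
163.7738902496742
50 [0.01708773 0.00600496 0.00334076]
fit [ 9.5708144e-01 -2.8981909e-01  4.5853818e+02  1.3920551e+02]
156.12007369492102
162.802375350644
62 [0.01708773 0.00600496 0.00334076]
fit [ 9.5998102e-01 -2.8006512e-01  4.5877423e+02  1.3924921e+02]
155.87672932298906
162.63043810312473
[0.48686239 0.12801051 0.06201957] [ 3.57597875 -3.01971708 -2.6311013 ] [-0.50099144 -0.55301757  0.11118627] 0.01610353032415252 [ 0.15229872 -0.07679304  2.08829657 -0.0032986   1.13353894 -2.24585402]
```

Request:
drive_tool([
  {"delta_pos":[0,0,0],"twist":[0,0,0.1],"hand":0.05},
  {"delta_pos":[0,0,0],"twist":[0,0,0.2],"hand":0.05},
  {"delta_pos":[0,0,-0.0002],"twist":[0,0,0.3],"hand":0.05},
  {"delta_pos":[0,0,-0.0003],"twist":[0,0,0.4],"hand":0.05},
])

```text
t: 4.15
tcp_pos: [0.4864, 0.1288, 0.0623]
tcp_rot: [0.662, -3.067, 0.001]
ft_force: [-0.2, 1.5, 0.7]
width: 0.016
```

```bash
python3 -c "
from h import *
o=status.get_obs();print(o['ft_force'],o['torque'],o['width']);plan([.4878,.1283,.0625],163+90)"
```

```text
[-0.24391941  1.46778796  0.74428334] [0.53266314 0.18418486 0.06334078] 0.01598240453608996
delta [-0.0011 -0.001  -0.0002] twist [ 5.5000e-03 -2.0000e-03 -2.4196e+00]
delta [-0.0011 -0.001  -0.0002] twist [-0.0016 -0.0043  0.722 ]
t 4.15 tcp [0.4864 0.1288 0.0623] q [ 1.530e-01 -7.700e-02  2.088e+00 -1.000e-03  1.135e+00 -1.843e+00] R
 [[-0.911 -0.413 -0.004]
 [-0.413  0.911 -0.002]
 [ 0.004  0.    -1.   ]] f [-0.24  1.47  0.74] w 0.01598240453608996
```

Forces are low and the nut turns with the jaws; I'll do the rest.

Request:
drive_tool([
  {"delta_pos":[0,0,0],"twist":[0,0,0.1],"hand":0.05},
  {"delta_pos":[0,0,0],"twist":[0,0,0.2],"hand":0.05},
  {"delta_pos":[0,0,-0.0002],"twist":[0,0,0.3],"hand":0.05},
  {"delta_pos":[0,0,-0.0003],"twist":[0,0,0.4],"hand":0.05},
  {"delta_pos":[0,0,-0.0004],"twist":[0,0,0.5],"hand":0.05},
  {"delta_pos":[0,0,-0.0004],"twist":[0,0,0.6],"hand":0.05},
  {"delta_pos":[0,0,-0.0004],"twist":[0,0,0.7],"hand":0.05},
  {"delta_pos":[0,0,-0.0004],"twist":[0,0,0.72],"hand":0.05},
  {"delta_pos":[0,0,-0.0004],"twist":[0,0,0.72],"hand":0.05},
])

```text
t: 5.28
tcp_pos: [0.4863, 0.1305, 0.0627]
tcp_rot: [-0.462, -3.103, -0.002]
ft_force: [0.7, 4.6, -1.1]
width: 0.016
```

```bash
python3 -c "
from h import *
o,c=cam('wrist');cv2.imwrite('pics/w3.png',c['img'][:,:,::-1])
plan([.4878,.1283,.0625],163+90)"
```

```text
delta [-0.0021 -0.0017  0.0002] twist [ 7.2000e-03  1.3000e-03 -3.1402e+00]
delta [-0.0021 -0.0017  0.0002] twist [ 0.0008 -0.0046  0.0014]
t 5.325 tcp [0.4863 0.1305 0.0627] q [ 0.154 -0.078  2.088  0.003  1.135 -1.123] R
 [[-0.957  0.291 -0.004]
 [ 0.291  0.957  0.002]
 [ 0.005  0.001 -1.   ]] f [-0.16  5.56 -2.11] w 0.01609671274495285
```

View pics/w3.png

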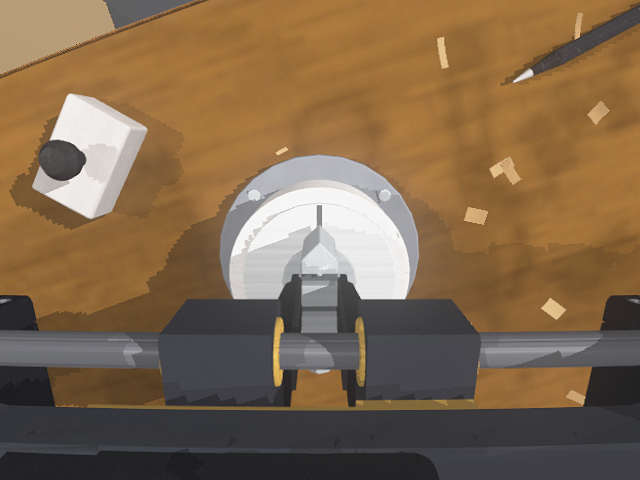

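The point, at about (320,230), is aligned with the engraved line at (319,205–228). I'll release and lift.

Request:
drive_tool([
  {"delta_pos":[0,0,0],"twist":[0,0,0],"hand":0.4},
  {"delta_pos":[0,0,0],"twist":[0,0,0],"hand":0.6},
  {"delta_pos":[0,0,0],"twist":[0,0,0],"hand":0.8},
  {"delta_pos":[0,0,0],"twist":[0,0,0],"hand":0.8},
  {"delta_pos":[0,0,0],"twist":[0,0,0],"hand":0.8},
  {"delta_pos":[0,0,-0.02],"twist":[0,0,0],"hand":0.8},
  {"delta_pos":[0,0,-0.05],"twist":[0,0,0],"hand":0.8},
  {"delta_pos":[0,0,-0.1],"twist":[0,0,0],"hand":0.8},
  {"delta_pos":[0,0,-0.12],"twist":[0,0,0],"hand":0.8},
  {"delta_pos":[0,0,-0.12],"twist":[0,0,0],"hand":0.8},
])

```text
t: 6.58
tcp_pos: [0.4878, 0.1304, 0.1842]
tcp_rot: [-0.462, -3.106, -0.004]
ft_force: [-0.2, -0.6, -0.3]
width: 0.0761
```

```bash
python3 look.py w4; python3 -c "
import cv2;i=cv2.imread('pics/w4.png');cv2.imwrite('pics/w4c.png',cv2.resize(i[120:320,220:420],None,fx=3,fy=3,interpolation=cv2.INTER_CUBIC))"
```

```text
1664
((488.7795104980469, 129.57203674316406), (15.948715209960938, 62.89018249511719), 73.25474548339844) 0.09335789093771726
delta [-0.0012 -0.0033  0.1201] twist [-0.0044 -0.0038  2.0155]
delta [-0.0012 -0.0033  0.1201] twist [ 0.0033 -0.0039 -1.1261]
t 6.625 tcp [0.4866 0.1302 0.1821] q [ 0.153 -0.195  1.982  0.003  1.359 -1.123] R
 [[-0.957  0.291 -0.004]
 [ 0.291  0.957  0.002]
 [ 0.005  0.001 -1.   ]] f [ 0.82  0.63 -0.07] w 0.07580882546293086
```

View pics/w4c.png

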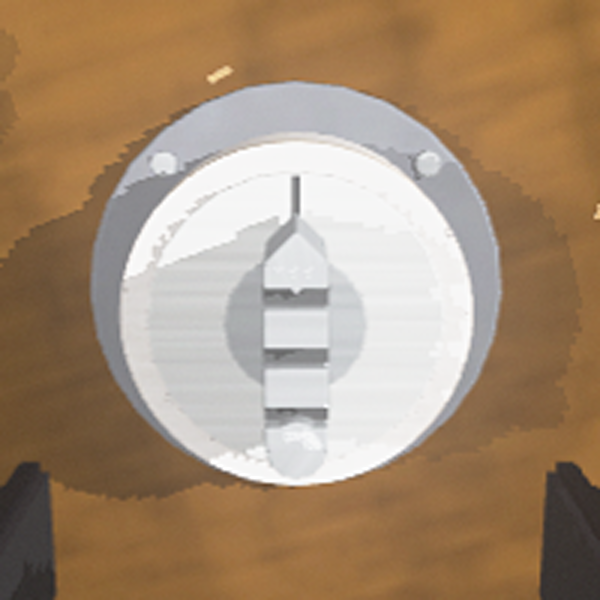

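The crop shows the tip at (295,235) with the line at (296,178–215) straight ahead of it. The bar measures 163.3° against about 163° for the line, and the gripper is clear.

```bash
python3 -c "
from h import *
o,c=cam('top');W=cloud(c)[215:300,355:440];p=W[(W[...,2]>.075)&(W[...,2]<.11)]
print(cv2.minAreaRect((p[:,:2]*1000).astype(np.float32)),status.get_obs()['ft_force'])
print(hand_in())"
```

```text
((473.79315185546875, -170.0600128173828), (62.336219787597656, 16.5601806640625), 85.05484008789062) [ 0.82764807  0.02102891 -0.06282159]
the job is handed in; nothing more can be done
None
```

I gripped the grooved left-hand nut on its flats, turned it about 1.12 rad clockwise, let go and lifted clear. I then handed the job in at about 6.7 s. No verdict is reported.

- **Grooved nut:** after release the bar stands at 163.3°, against about 163° for the engraved line. The picture shows its point straight over the line.
- **Plain nut:** its bar angle was 85.2° before and 85.1° after, and its centre is within 0.4 mm of where it started, so it did not move.
- **Contact:** forces stayed at a few newtons while turning and near zero at the end, with the gripper about 12 cm above where it held the nut.
- **Disagreement:** the top and wrist cameras put the nut's axis about 4 mm apart, mostly along the bar. I aimed between the two, and the grip closed to 16 mm on the bar as it should.

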